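Roll the turned sleeve up to the index pointer

ROBOT

A 6-joint arm with a two-finger parallel gripper is mounted at the origin on the work surface. World frame = base frame: x ahead of the robot, y to its left, z up, the work surface at z = 0. Lengths are in m, angles in rad, forces in N, time in s.
With the tool pointing down it reaches from about 0.3 to 0.825 m from the base axis. Payload 5.4 kg.
Tool frame: the origin (TCP) lies at the very end of the fingers, on their centre line; the grasp point (between the pads) lies 19 mm behind it; z points along the fingers, x is the direction in which the jaws open and shut, and the axes are right-handed (so a half turn about z gives the same grasp; the last joint's range is limited). The gripper opens to 92 mm and grips with 3 to 60 N. Pads are 20 mm wide; open, the fingers measure 128 mm over their backs; the gripper's body (75 mm by 189 mm) begins 69 mm behind the grasp point.
Start: joints at [-1.442, 0.158, 1.597, -0, 1.386, -0.21], TCP at [0.191, -0.542, 0.215] pointing down, gripper open.
Joint ranges: [-2.91, 2.91], [-0.94, 2.29], [0.18, 2.7], [-1.29, 4.43], [0.17, 2.64], [-3, 3]. Speed limits (rad/s): [2.57, 2.57, 3.14, 3.14, 3.14, 3.14].

INTERFACE

Orientations are given as a rotation vector (axis times angle).
In Python, from workcell import bot gives the robot as it stands. Calls block until the motion is done:
- bot.goto(position, orientation): joint-space move of the TCP to a pose.
- bot.line_to(position, rot=None, max_speed=0.15): straight line of the TCP; rot=None keeps the orientation; max_speed is the mean speed in m/s.
- bot.set_joints(angles): joint-space move.
- bot.set_gripper(opening, newtons=None): opening from 0.0 (shut) to 1.0 (fully open); newtons is the grip in N (None keeps the last); returns when the fingers have stopped.
- bot.hold(seconds).
- bot.inverse_kinematics(position, orientation): joint angles nearest the present ones, or None.
- bot.read_camera(name): name is "scene" or "side" or "wrist"; returns a dict with "pixels" (480x640x3 uint8, blue, green, red), "fx", "fy", "cx", "cy" (pixels), "R" (3x3) and "t" (3): a world point X has camera coordinates R X + t. Camera axes: x right, y down, z forward; pixel columns grow to the right and rows downward; lengths in m; the calibration is good to about 2 mm. The wrist camera is an equidistant fisheye: a pixel r from the principal point sees the ray r / f radians off the axis. A picture is of the moment at which its call begins. There is no depth.
A pose or a line that the arm cannot do raises bot.MotionError and nothing moves.
- bot.job_done(): hands the job in, once; it reports no verdict.
Readings, each from a call of its own:
- bot.current_clock(): time.
- bot.current_joints(): joint angles.
- bot.current_joint_vel(): joint speeds.
- bot.current_effort(): joint torques, N m.
- bot.current_ee_pos(): TCP position.
- bot.current_tool_rot(): TCP orientation.
- bot.current_contact_force(): force on the tool from outside, world axes, zero at the start.
- bot.current_ft_torque(): the same for the moment, N m.
- bot.current_opening(): opening from 0.0 (shut) to 1.0 (fully open).
Only numpy, scipy, OpenCV 4.12 (cv2) and the standard library are available. Lean on these libraries where they do the work, as an engineer would, in place of code of your own. Each camera call takes 0.05 s, during which the arm holds its last target.

TASK

Roll the aluminium sleeve along the inspection plate by stroking across its top with the fingertips, as often as needed, until it lies still, square across the plate, with its axis level with the tip of the sliding pointer on the rail. Roll it only from above: do not shove it from the side, grip it or lift it, and leave the pointer and all the other things where they are.

Things in the scene. Friction and masses are not known exactly. Their poses are not given: they have to be found in the camera images.
- sleeve: The work: bare aluminium cylinder, 60 mm diameter, 120 mm long, 0.4 to 0.8 kg, lying across the plate (within 3 deg) on its -y half, 60 to 177 mm short of the pointer. Dark discs on its ends, dark keyway strip on top at the start. Origin at its centre, 50 mm above the table; own x is its axis, y and z turn as it rolls. Rolls half as far as a fingertip pressing its top at about 5 N; stops by itself within mm.
- plate: Fixed dark steel inspection plate, 240 mm (own x) by 360 mm (own y), 20 mm thick, top level, 20 mm above the table. Origin at the centre of its underside; own x points away from the robot (turned up to 15 deg), own y to the robot's left. The sleeve is to roll along own +y. An aluminium rail 16 mm wide and 18 mm high runs along y, centred at own x = +104 mm.
- pointer_tip (a point): Tip of the sliding pointer: steel carriage 26 mm wide with a brass screw on top (67 mm above the table), astride the rail, with a steel cone aimed at the robot. The point is the cone's tip, at plate x = +58 mm, 42.5 mm above the table; its place along plate y is where the sleeve's axis must lie; axes as the plate's. Slides if pushed with 4 N; its place differs each time.
- vblock: Bystander, loose: steel V-block 45 x 36 x 36 mm standing on the +y end of the plate. Origin at the centre of its underside.
- bushing: Bystander, loose: brass ring 40 mm across, 28 mm high, standing on the +y end of the plate. Origin at the centre of its underside.
- gauge_pin: Bystander, loose: steel pin 20 mm in diameter, 42 mm high, upright on the -y end of the plate behind the sleeve. Origin at the centre of its underside.
- screwdriver: Bystander, loose: screwdriver lying on the table left of the plate.
- wrench: Bystander, loose: steel wrench lying on the table right of the plate.
- oil_bottle: Bystander, loose: white bottle 52 mm in diameter, 130 mm high, on the table right of the plate. Origin at the centre of its underside.
- tin: Bystander, loose: open steel cup 70 mm across, 60 mm high, on the table left of the plate. Origin at the centre of its underside.
Mind the look-alikes: they are no part of the job. Leave any blue, pink or red look-alike of the sleeve alone.

How it is judged:
By the outcome, as a careful person would: the job done as asked, in the order asked, and still so for the second after the job is handed in, with the robot touching nothing.
It also fails if it takes over 64 s, if anything falls off the work surface, if the arm or the gripper's body presses on something with over 40 N, if the wrist force passes 120 N, or if a joint passes its speed limit or range.

## Working session

There is one attempt and no reset: what is moved stays moved. The work goes in short steps, each a Python script; the robot and the scene stay as the last script left them, time stands still between calls to the robot, and variables do not carry over. Pictures are saved under pics/ and viewed, and the job is handed in when it is done.

```bash
mkdir -p pics; ls; python3 - <<'E'
from workcell import bot
import cv2
for n in ["scene","side","wrist"]:
    c=bot.read_camera(n); cv2.imwrite(f"pics/{n}0.png",c["pixels"]); print(n,c["fx"],c["fy"],c["cx"],c["cy"],c["R"],c["t"])
print(bot.current_clock(),bot.current_ee_pos(),bot.current_tool_rot(),bot.current_opening())
E
```

```text
pics
scene 573.1450208375024 573.1450208375024 321.45541145748183 242.3849388723534 [[ 0.32189496  0.94670915 -0.01119898]
 [ 0.5206664  -0.1868887  -0.83305409]
 [-0.79075289  0.26232498 -0.55307818]] [-0.14292144 -0.21826075  1.49227154]
side 550.1408196397266 550.1408196397266 316.5017481300621 245.90512689369308 [[ 0.99414566 -0.10590941 -0.02139185]
 [-0.09044701 -0.70741717 -0.70098523]
 [ 0.05910797  0.69881625 -0.71285489]] [-0.49301133  0.07417839  1.04967247]
wrist 371.64829954431775 371.64829954431775 322.60058976461573 244.08464399550604 [[ 0.33137244 -0.94349927 -0.00119845]
 [-0.9070512  -0.31892041  0.27485978]
 [-0.25971221 -0.0899939  -0.96148358]] [-0.57398856 -0.03043312  0.39082579]
0.15 [ 0.19100415 -0.54187193  0.2138709 ] [-2.56333824e+00  1.81460218e+00  1.47846800e-03] 0.9997715912167728
```

View pics/scene0.png

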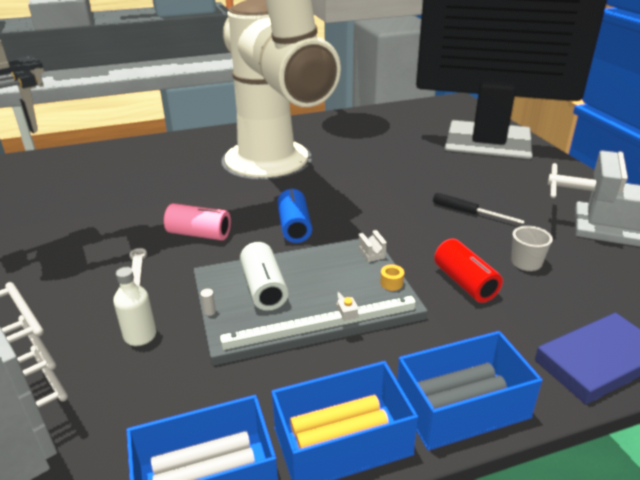

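View pics/side0.png

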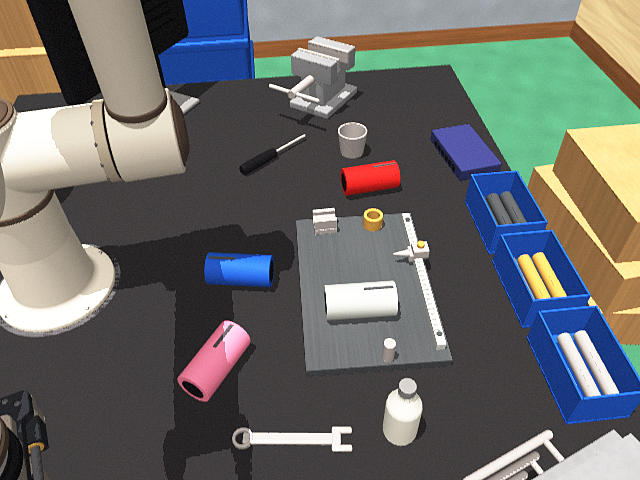

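View pics/wrist0.png

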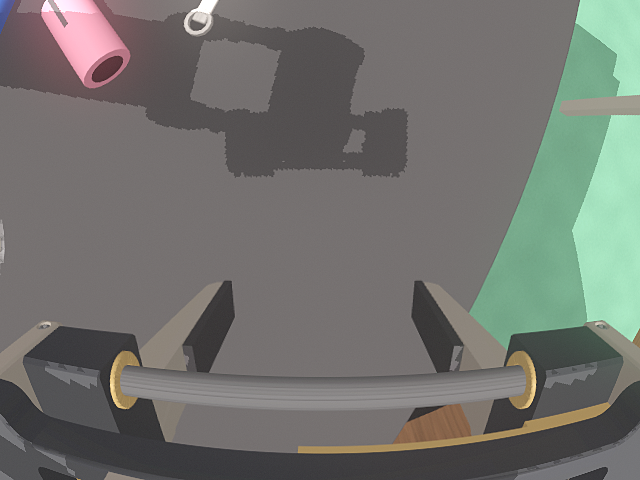

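The sleeve is the bare cylinder on the plate: side (361,301), scene (264,275). Candidates I reject are blue side (238,270), pink (213,360) and red (370,178), all off the plate. The pointer is at side (410,252), with its cone tip near (395,254). Next I zoom in to check the choice and measure.

```bash
python3 - <<'E'
import cv2
a=cv2.imread("pics/side0.png")[200:380,285:460]; cv2.imwrite("pics/side0c.png",cv2.resize(a,None,fx=3.3,fy=3.3,interpolation=cv2.INTER_CUBIC)[:600])
a=cv2.imread("pics/scene0.png")[220:360,185:435]; cv2.imwrite("pics/scene0c.png",cv2.resize(a,None,fx=3.2,fy=3.2,interpolation=cv2.INTER_CUBIC))
E
```

```text
(no output)
```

View pics/side0c.png

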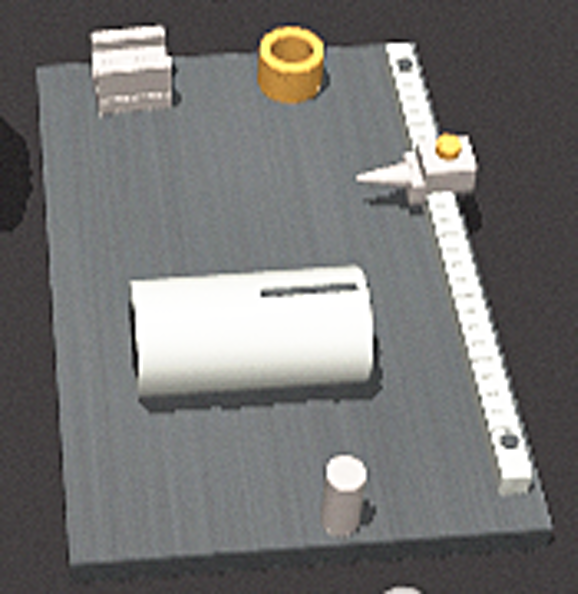

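View pics/scene0c.png

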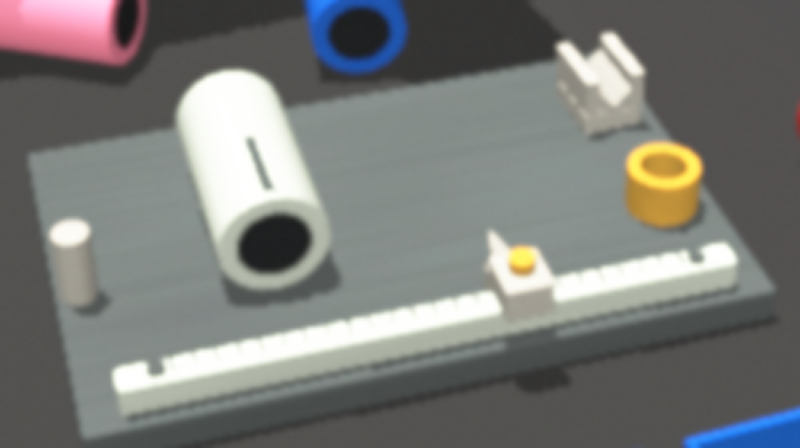

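```bash
cat > h.py <<'E'
import numpy as np, cv2
from scipy.optimize import least_squares, minimize
def proj(c,X):
    p=np.atleast_2d(X)@np.array(c["R"]).T+np.array(c["t"]); return np.c_[c["fx"]*p[:,0]/p[:,2]+c["cx"],c["fy"]*p[:,1]/p[:,2]+c["cy"]]
def atz(c,uv,z):
    R=np.array(c["R"]);o=-R.T@np.array(c["t"]);d=R.T@np.array([(uv[0]-c["cx"])/c["fx"],(uv[1]-c["cy"])/c["fy"],1]);return o+d*(z-o[2])/d[2]
def P(pl,x,y,z):
    c,s=np.cos(pl[2]),np.sin(pl[2]); return np.array([pl[0]+c*x-s*y,pl[1]+s*x+c*y,z])
def toP(pl,X):
    c,s=np.cos(pl[2]),np.sin(pl[2]);d=np.array(X[:2])-pl[:2];return np.array([c*d[0]+s*d[1],-s*d[0]+c*d[1]])
def cyl(q):  # q x,y,yaw(of axis)
    a=np.linspace(0,2*np.pi,60); c,s=np.cos(q[2]),np.sin(q[2]); out=[]
    for e in(-.06,.06):
        out.append(np.c_[q[0]+c*e-s*.03*np.cos(a),q[1]+s*e+c*.03*np.cos(a),.05+.03*np.sin(a)])
    return np.vstack(out)
def hull(c,q): return cv2.convexHull(proj(c,cyl(q)).astype(np.float32))
def mask(c,q,sc=4):
    m=np.zeros((480*sc,640*sc),np.uint8); cv2.fillConvexPoly(m,np.round((hull(c,q)+.5)*sc).astype(np.int32),255); return cv2.resize(m,(640,480),interpolation=cv2.INTER_AREA)/255.
def fitcyl(c,seg,q0):
    f=lambda q:np.abs(mask(c,[q[0]/100+q0[0],q[1]/100+q0[1],q[2]/10+q0[2]])-seg).sum()
    r=minimize(f,[0,0,0],method="Nelder-Mead",options=dict(initial_simplex=[[0,0,0],[1,0,0],[0,1,0],[0,0,.5]],xatol=.005,fatol=.1,maxiter=300))
    return np.array([r.x[0]/100+q0[0],r.x[1]/100+q0[1],r.x[2]/10+q0[2]]),r.fun
E
python3 - <<'E'
from h import *
from workcell import bot
cs={n:bot.read_camera(n) for n in("scene","side")}
S=lambda u,v:(285+u/3.3,200+v/3.3); C=lambda u,v:(185+u/3.2,220+v/3.2)
for n,uv,z in[("side",S(37,67),.02),("side",S(68,540),.02),("side",S(550,522),.02),("scene",C(30,155),.02),("scene",C(775,292),.02),("scene",C(80,432),.02),("side",S(356,178),.0425),("scene",C(490,234),.0425),("side",S(449,147),.067),("scene",C(522,260),.067)]: print(n,np.round(uv,1),atz(cs[n],uv,z).round(4))
E
```

```text
side [296.2 220.3] [0.465  0.1001 0.02  ]
side [305.6 363.6] [ 0.4527 -0.2428  0.02  ]
side [451.7 358.2] [ 0.6894 -0.261   0.02  ]
scene [194.4 268.4] [ 0.4535 -0.2505  0.02  ]
scene [427.2 311.2] [0.7049 0.0965 0.02  ]
scene [210. 355.] [ 0.686  -0.2608  0.02  ]
side [392.9 253.9] [ 0.6363 -0.0399  0.0425]
scene [338.1 293.1] [ 0.6369 -0.0357  0.0425]
side [421.1 244.5] [ 0.6857 -0.0457  0.067 ]
scene [348.1 301.2] [ 0.69   -0.0386  0.067 ]
```

```bash
cat > m0.py <<'E'
from h import *
from workcell import bot
cs={n:bot.read_camera(n) for n in("scene","side")}
S=lambda u,v:(285+u/3.3,200+v/3.3); C=lambda u,v:(185+u/3.2,220+v/3.2)
obs=[("side",S(37,67),-.12,.18,.02),("side",S(68,538),-.12,-.18,.02),("side",S(550,521),.12,-.18,.02),("scene",C(30,155),-.12,-.18,.02),("scene",C(775,292),.12,.18,.02)]
for n in(("side",),("scene",),("side","scene")):
    o=[x for x in obs if x[0] in n]
    r=least_squares(lambda p:np.concatenate([proj(cs[m],P(p,x,y,z))[0]-uv for m,uv,x,y,z in o]),[.57,-.08,-.05])
    print(n,r.x.round(4),r.fun.round(1))
pl=r.x
print("tip",toP(pl,atz(cs["side"],S(356,178),.0425)),toP(pl,atz(cs["scene"],C(490,234),.0425)),"screw",toP(pl,atz(cs["side"],S(449,147),.067)),toP(pl,atz(cs["scene"],C(522,260),.067)))
q0=[.55,-.13,pl[2]]
for n in cs:
    c=cs[n]; im=c["pixels"].astype(int); 
    if n=="side": roi=(slice(270,330),slice(315,405)); 
    else: roi=(slice(235,315),slice(233,295))
    hsv=cv2.cvtColor(c["pixels"],cv2.COLOR_BGR2HSV); g=hsv[...,2]
    s=np.zeros((480,640),np.uint8); s[roi]=(g[roi]>125)
    _,l,st,_=cv2.connectedComponentsWithStats(s); k=1+np.argmax(st[1:,4]); s=(l==k).astype(np.uint8)
    cn,_=cv2.findContours(s,cv2.RETR_EXTERNAL,cv2.CHAIN_APPROX_NONE); h=cv2.convexHull(max(cn,key=cv2.contourArea)); s[:]=0; cv2.fillConvexPoly(s,h,1)
    q,f=fitcyl(c,s.astype(float),q0); print(n,st[k],q.round(4),round(f,1),"plate",toP(pl,q).round(4),"rel yaw deg",np.degrees(q[2]-pl[2]).round(2))
    o=c["pixels"].copy()
    o=cv2.resize(o,None,fx=3,fy=3,interpolation=cv2.INTER_CUBIC)
    cv2.polylines(o,[np.int32((hull(c,q)+.5)*3)],True,(0,0,255),1)
    for z in(.02,):
        cv2.polylines(o,[np.int32((proj(c,[P(pl,x,y,z) for x,y in((-.12,-.18),(.12,-.18),(.12,.18),(-.12,.18))])+.5)*3)],True,(0,255,0),1)
    for y in (-.03,.0,.03): cv2.drawMarker(o,tuple(np.int32((proj(c,P(pl,.058,y,.0425))[0]+.5)*3)),(255,0,255),0,8,1)
    y0,x0=(600,840) if n=="side" else (650,530)
    cv2.imwrite(f"pics/fit_{n}.png",o[y0:y0+590,x0:x0+790])
E
python3 m0.py
```

```text
('side',) [ 0.5789 -0.0733 -0.0444] [ 0.5 -3.9 -0.8  3.4  0.4 -1.1]
('scene',) [ 0.5781 -0.0771 -0.0431] [-0.9 -0.8  0.8  0.2]
('side', 'scene') [ 0.5783 -0.0751 -0.0435] [ 0.2 -3.2 -0.9  4.4  0.4 -0.2  0.2 -1.   2.   0. ]
tip [0.05637958 0.03776956] [0.05678275 0.04192881] screw [0.10596515 0.03410693] [0.10993506 0.04133021]
scene [ 233  241   62   74 3486] [ 0.5684 -0.1478  0.0738] 1878.2 plate [-0.0068 -0.073 ] rel yaw deg 6.72
side [ 315  270   90   60 3791] [ 0.5565 -0.1617  0.083 ] 2628.8 plate [-0.0181 -0.0874] rel yaw deg 7.25
```

```bash
sed -i 's/g\[roi\]>125/g[roi]>160/' m0.py; python3 m0.py|tail -3; python3 -c "
import cv2;a=cv2.imread('pics/side0.png');print(a[300,310:330,1],a[285:330,360,1]);a=cv2.imread('pics/scene0.png');print(a[270,225:300,1])"
```

```text
tip [0.05637958 0.03776956] [0.05678275 0.04192881] screw [0.10596515 0.03410693] [0.10993506 0.04133021]
scene [ 240  242   48   68 1825] [ 0.5524 -0.1435 -0.0338] 61.4 plate [-0.023  -0.0695] rel yaw deg 0.55
side [ 324  280   74   37 2257] [ 0.5571 -0.1424 -0.0509] 139.8 plate [-0.0183 -0.0681] rel yaw deg -0.43
[131 129 129 129 122 119 125 133 128 124 125 127 133 137 102   0 255 255
 255 254] [251 251 253 253 254 254 254 254 255 255 255 254 254 254 254 253 253 252
 252 250 249 246 240 237 230 224 209 196 184 172 154 144 112  74  73  73
  72  66 115 136 128 126 129 124 132]
[141 140 141 142 142 142 142 143 144 144 143 143 143 143 143 143 143 147
 163 192 219 232 241 246 250 251 252 253 254 254 254 254 255 255 255 255
 255 254 244 195 155 180 234 252 254 254 254 253 252 251 248 245 237 223
 195 163 146 143 142 142 142 142 143 143 142 142 143 143 143 143 142 142
 142 142 142]
```

View pics/fit_side.png

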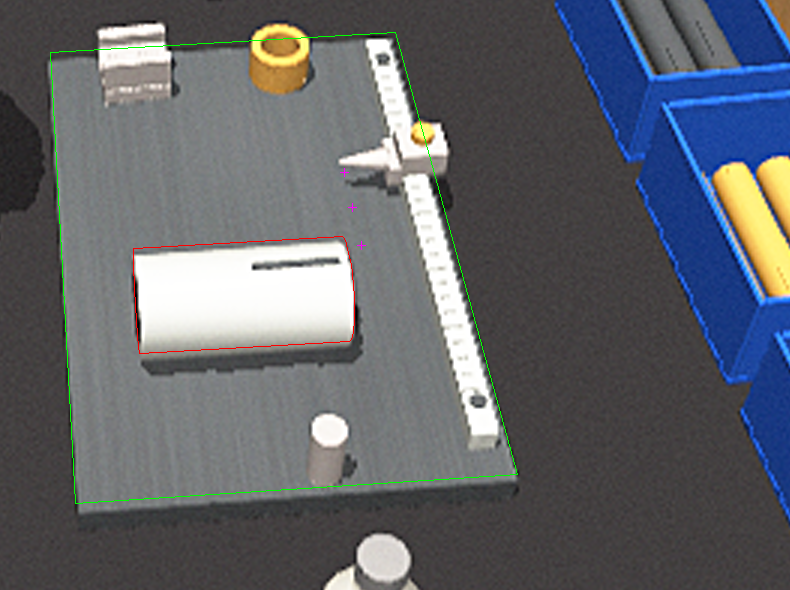

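View pics/fit_scene.png

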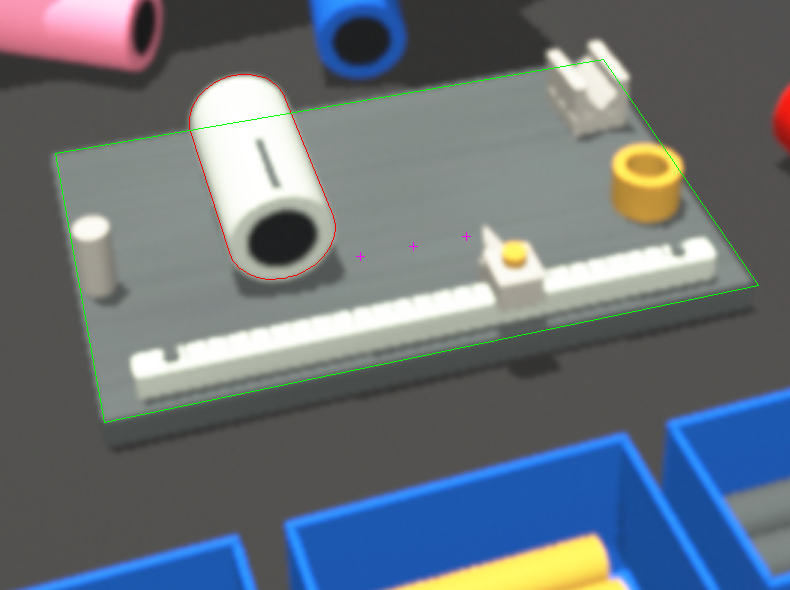

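```bash
cat > m1.py <<'E'
from h import *
from workcell import bot
cs={n:bot.read_camera(n) for n in("scene","side")}
S=lambda u,v:((840+u)/3-.33,(600+v)/3-.33); C=lambda u,v:((530+u)/3-.33,(650+v)/3-.33)
obs=[("side",S(50,58),-.12,.18,.02),("side",S(77,503),-.12,-.18,.02),("side",S(517,475),.12,-.18,.02),("scene",C(55,154),-.12,-.18,.02),("scene",C(757,287),.12,.18,.02),("scene",C(106,424),.12,-.18,.02)]
tip={"side":S(339,161),"scene":C(485,228)}; scr={"side":S(423,127),"scene":C(515,248)}
PL={}
for n in("side","scene"):
    o=[x for x in obs if x[0]==n]
    r=least_squares(lambda p:np.concatenate([proj(cs[m],P(p,x,y,z))[0]-uv for m,uv,x,y,z in o]),[.57,-.08,-.05])
    PL[n]=r.x
    a=atz(cs[n],tip[n],.0425); print(n,r.x.round(4),r.fun.round(1),"tip",a.round(4),toP(r.x,a).round(4),"screw",toP(r.x,atz(cs[n],scr[n],.067)).round(4))
R=least_squares(lambda X:np.concatenate([proj(cs[n],X)[0]-tip[n] for n in cs]),[.63,-.04,.04]); print("tri tip",R.x.round(4),R.fun.round(1))
E
python3 m1.py
python3 - <<'E'
from workcell import bot
import numpy as np
for pt in ([.55,-.16,.11],[.56,-.03,.08]):
  for deg in(-92.5,87.5):
    a=np.radians(deg/2); q=bot.inverse_kinematics(pt,[np.pi*np.cos(a),np.pi*np.sin(a),0]); print(deg,None if q is None else np.round(q,2))
print(bot.current_contact_force(),bot.current_clock())
E
```

```text
side [ 0.5782 -0.0761 -0.0404] [-0.2 -1.5 -0.3  0.8  0.5  0. ] tip [ 0.6362 -0.0383  0.0425] [0.0565 0.0401] screw [0.1068 0.0413]
scene [ 0.5795 -0.0753 -0.0423] [-0.1  0.3  0.8 -0.4 -0.6 -0.2] tip [ 0.6348 -0.0352  0.0425] [0.0536 0.0424] screw [0.1035 0.0428]
tri tip [ 0.6361 -0.0364  0.0426] [-0.4  0.6 -0.3 -0.7]
-92.5 [-0.49  0.25  1.7  -0.    1.19  1.12]
87.5 [-0.49  0.25  1.7  -0.    1.19 -2.02]
-92.5 [-0.27  0.26  1.75 -0.    1.12  1.35]
87.5 [-0.27  0.26  1.75 -0.    1.12 -1.8 ]
[-0.09340684  0.06977581 -0.00960141] 0.55
```

Plate, tip and sleeve agree between the views: plate (0.579, -0.0757, -2.4°), tip at plate y≈0.0415 and x≈0.055–0.058, sleeve at y≈-0.069. So the sleeve has to travel about 110 mm. I'll close the jaws, with the 36 mm footprint along plate y, and start the first stroke gently.

```bash
cat > r.py <<'E'
from h import *
from workcell import bot
PLT=np.array([.579,-.0757,-.0414])
AX=-.02
def rotv(extra=0.):
    a=(PLT[2]-np.pi/2+extra)/2; return [np.pi*np.cos(a),np.pi*np.sin(a),0]
def fz(): return float(bot.current_contact_force()[2])
def press(y,x=AX,target=5.,z0=.0835,ex=0.):
    bot.line_to(P(PLT,x,y,z0+.002),rot=rotv(ex),max_speed=.15)
    b=fz(); z=z0; f=0
    while z>.074:
        bot.line_to(P(PLT,x,y,z),max_speed=.05); f=fz()-b
        if f>target*.8: break
        z-=.0008 if f<.5 else .0002
    print("contact z",round(z,4),"actual",bot.current_ee_pos()[2].round(4),"f",round(f,2)); return z,b
def stroke(y,L,z,b,x=AX,target=5.,n=4,v=.06,adj=.00003):
    fs=[]
    for i in range(1,n+1):
        bot.line_to(P(PLT,x,y+L*i/n,z),max_speed=v); f=fz()-b; fs.append(round(f,1)); z+=np.clip((f-target)*adj,-.0003,.0003)
    print("stroke f",fs,"lat",np.round(bot.current_contact_force()[:2],1)); 
    return z
def lift(dz=.02):
    p=np.array(bot.current_ee_pos()); bot.line_to([p[0],p[1],p[2]+dz],max_speed=.2)
E
python3 - <<'E'
from r import *
bot.set_gripper(0.0,20)
bot.goto(P(PLT,AX,-.0688-.013,.11),rotv())
print(bot.current_clock(),bot.current_ee_pos(),bot.current_contact_force())
z,b=press(-.0688-.013)
print(bot.current_clock(),bot.current_contact_force())
z=stroke(-.0688-.013,.02,z,b,n=3)
print(bot.current_clock(),z)
E
```

```text
3.85 [ 0.5556085  -0.15751162  0.11025801] [ 0.46015549 -0.69032345  0.14428592]
contact z 0.0791 actual 0.0796 f 4.71
6.1667 [-2.10044401  0.46122896  5.23389791]
stroke f [6.6, 8.0, 6.6] lat [-3.2  0.8]
6.9417 0.07928638231896891
```

```bash
python3 - <<'E'
from r import *
for n,(y,x) in {"side":(180,270),"scene":(215,180)}.items():
    c=bot.read_camera(n); cv2.imwrite(f"pics/{n}1.png",cv2.resize(c["pixels"][y:y+190,x:x+260],None,fx=3,fy=3))
E
```

```text
(no output)
```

View pics/side1.png

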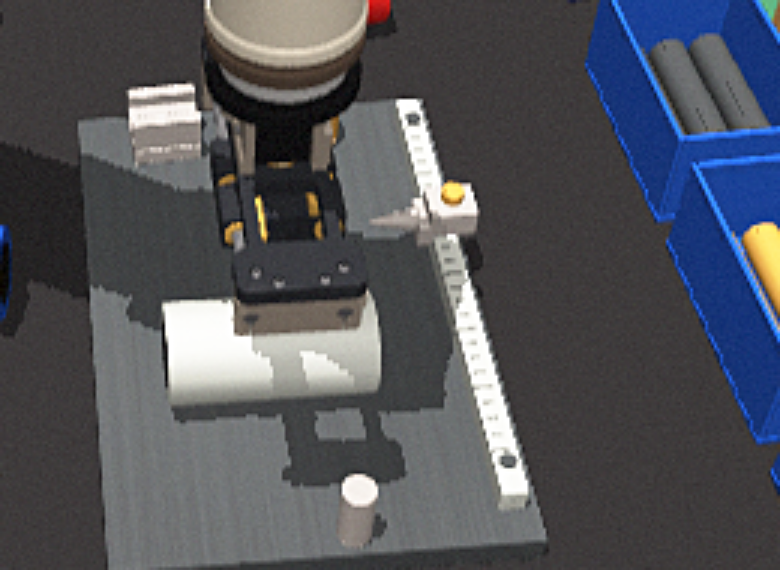

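View pics/scene1.png

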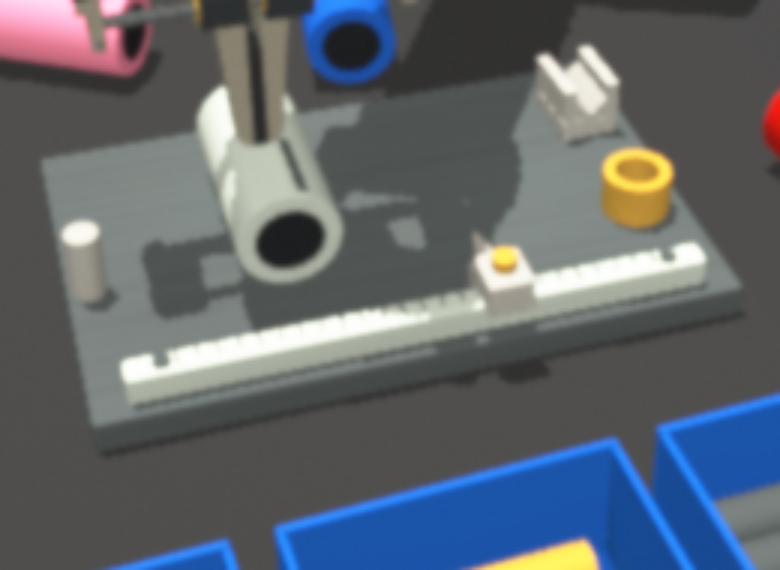

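The keyway has turned toward +y and the sleeve rolls under the tip. I'll finish this stroke and do the next.

```bash
python3 - <<'E'
from r import *
y=-.0618
z=stroke(y,.034,.0793,0,n=5,adj=.00008); lift(.006)
ys=-.0688+.027
y=ys-.014
z,b=press(y,z0=.0812)
z=stroke(y,.054,z,b,n=6,adj=.00008); lift(.08)
p=P(PLT,-.20,-.05,.22); bot.goto(p,rotv())
print(bot.current_clock())
for n,(yy,x) in {"side":(180,270),"scene":(215,180)}.items():
    c=bot.read_camera(n); cv2.imwrite(f"pics/{n}2.png",cv2.resize(c["pixels"][yy:yy+190,x:x+260],None,fx=3,fy=3)); cv2.imwrite(f"pics/{n}2raw.png",c["pixels"])
E
```

```text
stroke f [8.1, 6.6, 5.7, 5.9, 2.1] lat [-0.4 -0.2]
contact z 0.0788 actual 0.0793 f 4.82
stroke f [9.7, 11.6, 9.5, 7.4, 6.1, 2.7] lat [-1. -0.]
13.8667
```

View pics/side2.png

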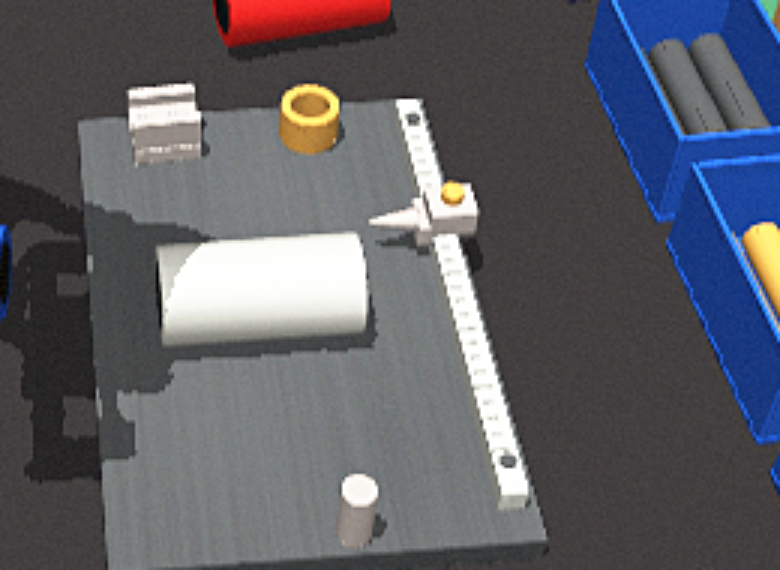

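View pics/scene2.png

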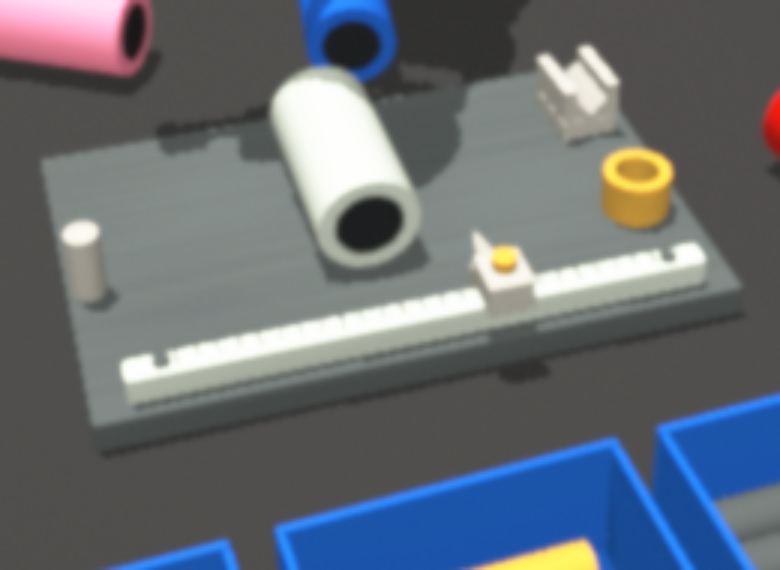

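```bash
cat > fit.py <<'E'
from h import *
PLT=np.array([.579,-.0757,-.0414])
def segfit(n,c,pl_guess_y,tag,xg=-.02,th=165):
    q0=[*P(PLT,xg,pl_guess_y,0)[:2],PLT[2]]
    roi=np.zeros((480,640),np.uint8); h=hull(c,q0); ctr=h.mean(0); cv2.fillConvexPoly(roi,np.int32(ctr+(h-ctr)*1.25),1)
    s=((c["pixels"].max(2)>th)&(roi>0)).astype(np.uint8)
    _,l,st,_=cv2.connectedComponentsWithStats(s); k=1+np.argmax(st[1:,4]); s=(l==k).astype(np.uint8)
    cn,_=cv2.findContours(s,cv2.RETR_EXTERNAL,cv2.CHAIN_APPROX_NONE); hh=cv2.convexHull(max(cn,key=cv2.contourArea)); s[:]=0; cv2.fillConvexPoly(s,hh,1)
    q,f=fitcyl(c,s.astype(float),q0); r=toP(PLT,q)
    print(n,"plate x,y",r.round(4),"relyaw",np.degrees(q[2]-PLT[2]).round(2),"res",round(f),"of",int(s.sum()))
    y0,x0=(190,270) if n=="side" else (215,180)
    o=cv2.resize(c["pixels"],None,fx=4,fy=4,interpolation=cv2.INTER_CUBIC); cv2.polylines(o,[np.int32((hull(c,q)+.5)*4)],True,(0,0,255),1)
    cv2.imwrite(f"pics/f_{n}_{tag}.png",o[y0*4:y0*4+560,x0*4:x0*4+760]); return r,q[2]-PLT[2]
E
python3 - <<'E'
from fit import *
from workcell import bot
for n in("scene","side"): segfit(n,bot.read_camera(n),-.0155,"a")
E
```

```text
scene plate x,y [-0.0266 -0.0133] relyaw 0.13 res 147 of 2207
side plate x,y [-0.019  -0.0121] relyaw -0.12 res 215 of 2132
```

View pics/f_side_a.png

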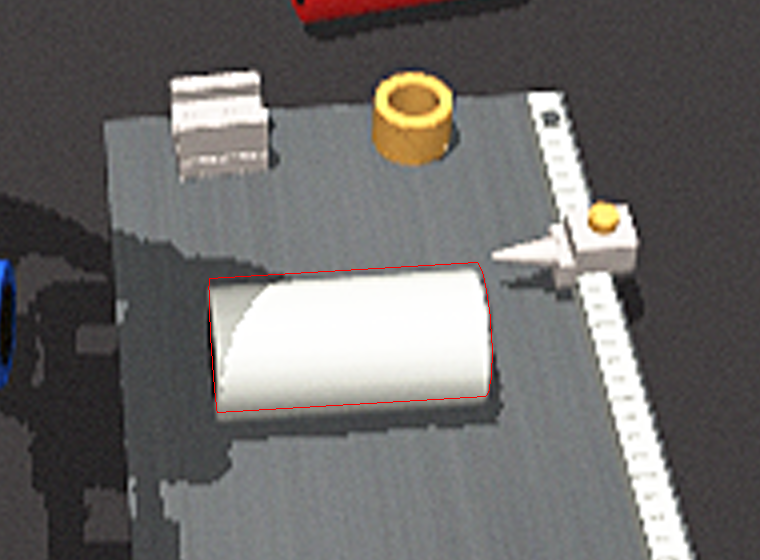

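View pics/f_scene_a.png

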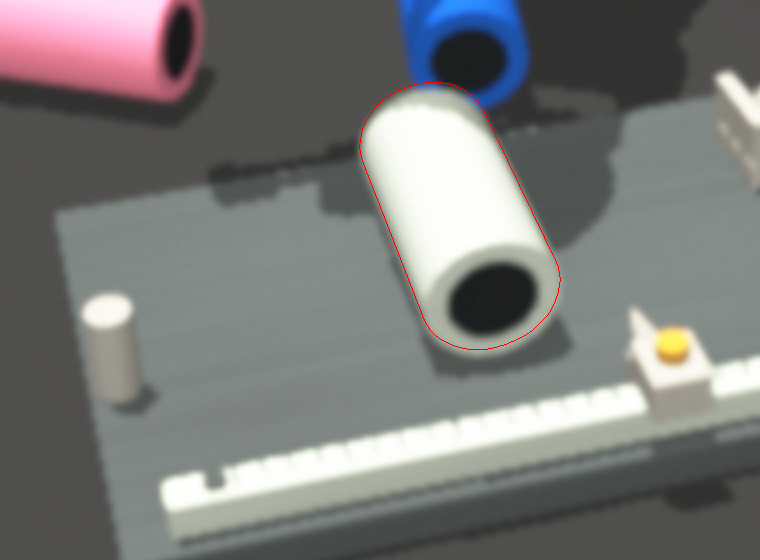

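Overlay reading: the side fit sits about 1.5 px high because the lower edge is in shade, and the scene fit is nearly right. The sleeve is at y≈-0.015 as predicted, so it isn't slipping, and it is square to a fraction of a degree. Two more 25 mm rolls, then I measure.

```bash
python3 - <<'E'
from r import *
from fit import segfit
ys=-.0148
bot.goto(P(PLT,AX,ys-.014,.11),rotv())
for k in range(2):
    y=ys-.014
    z,b=press(y,z0=.0815)
    z=stroke(y,.05,z,b,n=6,adj=.00008); lift(.006)
    ys+=.025
lift(.07)
bot.goto(P(PLT,-.23,-.10,.25),rotv())
print(bot.current_clock())
bot.hold(.2)
for n in("scene","side"):
    c=bot.read_camera(n); cv2.imwrite(f"pics/{n}3raw.png",c["pixels"]); segfit(n,c,ys,"b")
E
```

```text
contact z 0.0787 actual 0.0791 f 5.86
stroke f [9.5, 9.2, 7.5, 6.8, 6.7, 5.5] lat [-2.4  0.6]
contact z 0.0787 actual 0.0791 f 4.82
stroke f [10.1, 11.6, 9.5, 7.7, 7.1, 5.0] lat [-2.   0.2]
24.875
scene plate x,y [-0.0222  0.0377] relyaw 0.59 res 341 of 2422
side plate x,y [-0.0198  0.0397] relyaw -3.22 res 196 of 1985
```

View pics/f_side_b.png

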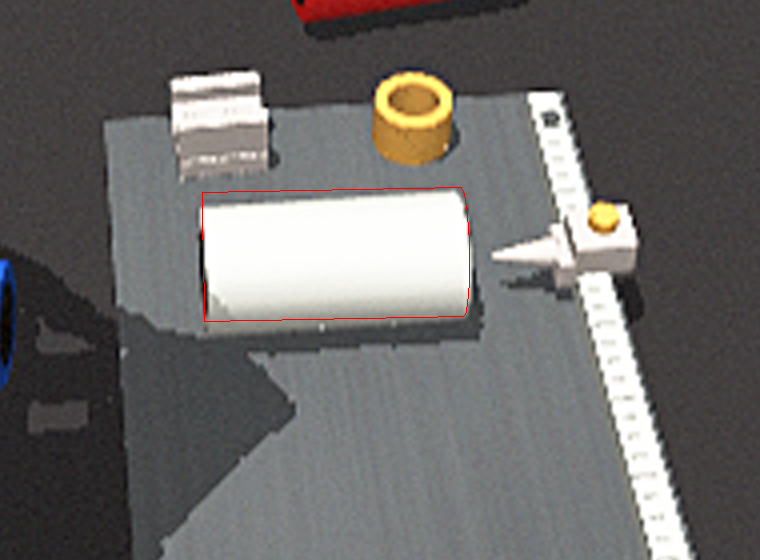

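View pics/f_scene_b.png

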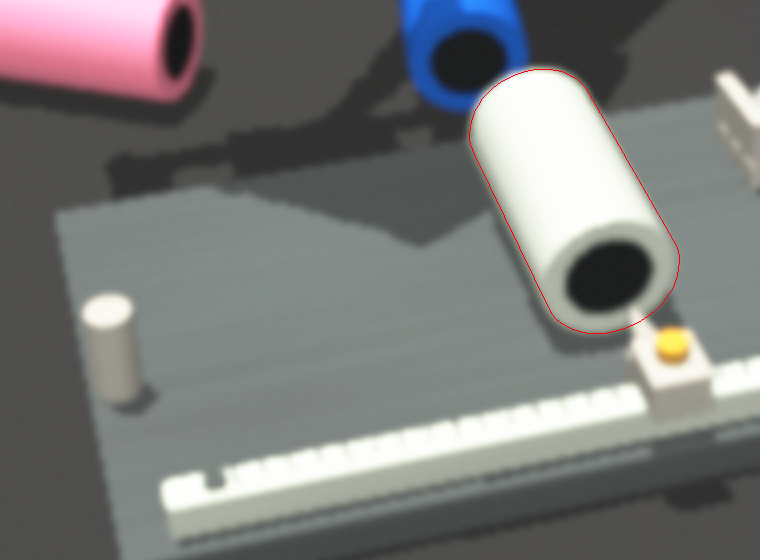

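The pointer merging into the mask biases that fit. I'll switch to a sub-pixel edge fit on the sleeve's long silhouette edges.

```bash
cat > edge.py <<'E'
from h import *
from scipy.ndimage import map_coordinates, gaussian_filter1d
PLT=np.array([.579,-.0757,-.0414])
def sil(c,q):
    # the two tangent lines of cylinder seen from the camera, as (3D ends)
    R=np.array(c["R"]);o=-R.T@np.array(c["t"]); a=np.array([np.cos(q[2]),np.sin(q[2]),0]); n=np.array([-a[1],a[0],0]); k=np.array([0,0,1.])
    v=o-np.array([q[0],q[1],.05]); u=np.array([v@n,v@k]); d=np.hypot(*u); th=np.arctan2(u[1],u[0]); out=[]
    for s in(1,-1):
        t=th+s*np.arccos(.03/d); m=np.array([q[0],q[1],.05])+.03*(np.cos(t)*n+np.sin(t)*k); out.append((m,a))
    return out
def edges(c,q,W=7):
    g=c["pixels"].astype(float).mean(2); pts=[]
    for m,a in sil(c,q):
        for e in np.linspace(-.048,.048,17):
            p=proj(c,np.array([m+a*e,m+a*(e+.001)])); t=p[1]-p[0]; t/=np.hypot(*t); nn=np.array([-t[1],t[0]])
            if (proj(c,[*q[:2],.05])[0]-p[0])@nn>0: nn=-nn
            s=np.arange(-W,W+.01,.25); xy=p[0]+s[:,None]*nn
            pr=gaussian_filter1d(map_coordinates(g,[xy[:,1],xy[:,0]],order=1),2); gr=-np.gradient(pr); i=gr.argmax(); pts.append(s[i])
    return np.array(pts).reshape(2,-1)
def efit(n,c,y,x=-.02,verbose=True):
    q=np.array([*P(PLT,x,y,0)[:2],PLT[2]])
    for W in(7,5,4,4):
        e=edges(c,q,W); med=np.median(e,1,keepdims=True)
        # linearise numerically: shift along plate y and yaw; scale/height error left as residual
        def model(d):
            q2=q+np.array([-np.sin(PLT[2])*d[0],np.cos(PLT[2])*d[0],d[1]*10]); out=[]
            for (m,a),(m2,a2) in zip(sil(c,q),sil(c,q2)):
                for ee in np.linspace(-.048,.048,17):
                    p=proj(c,np.array([m+a*ee,m+a*(ee+.001)])); t=p[1]-p[0]; t/=np.hypot(*t); nn=np.array([-t[1],t[0]])
                    if (proj(c,[*q[:2],.05])[0]-p[0])@nn>0: nn=-nn
                    p2=proj(c,np.array([m2+a2*ee]))[0]; out.append((p2-p[0])@nn)
            return np.array(out)
        r=least_squares(lambda d:model(d)-e.ravel(),[0,0],loss="soft_l1",f_scale=.5,x_scale=[.01,.002])
        d=r.x; q=q+np.array([-np.sin(PLT[2])*d[0],np.cos(PLT[2])*d[0],d[1]*10])
    e=edges(c,q,4); print(n,"y",toP(PLT,q)[1].round(4),"relyaw",np.degrees(q[2]-PLT[2]).round(2),"edge res med",np.median(e,1).round(2),"std",e.std(1).round(2)); return q
def overlay(n,c,q,tag,box):
    x0,y0,w,h,s=box; o=cv2.resize(c["pixels"],None,fx=s,fy=s,interpolation=cv2.INTER_CUBIC); cv2.polylines(o,[np.int32((hull(c,q)+.5)*s)],True,(0,0,255),1)
    cv2.imwrite(f"pics/e_{n}_{tag}.png",o[y0*s:(y0+h)*s,x0*s:(x0+w)*s])
E
python3 - <<'E'
from edge import *
from workcell import bot
for n in("scene","side"):
    c=bot.read_camera(n)
    for y in(.033,.037): q=efit(n,c,y)
    overlay(n,c,q,"b",(300,210,150,100,5) if n=="side" else (270,220,130,110,5))
    for k in(0,2):
        d=dict(c); d["pixels"]=cv2.imread(f"pics/{n}{k if k else '0'}{'raw' if k else ''}.png"); efit(n+str(k),d,{0:-.0688,2:-.0148}[k])
E
```

```text
scene y 0.037 relyaw 0.11 edge res med [-0.5 -0.5] std [0.15 0.14]
scene y 0.0369 relyaw 0.04 edge res med [-0.5 -0.5] std [0.15 0.14]
scene0 y -0.0687 relyaw -0.01 edge res med [-0.75 -0.75] std [0.14 0.19]
scene2 y -0.0134 relyaw 0.55 edge res med [-0.25 -0.25] std [0.2  0.23]
side y 0.034 relyaw 0.49 edge res med [-0.25 -0.25] std [0.12 0.15]
side y 0.034 relyaw 0.41 edge res med [-0.25 -0.25] std [0.12 0.15]
side0 y -0.0715 relyaw 0.47 edge res med [-0.25 -0.25] std [0.15 0.15]
side2 y -0.0166 relyaw 0.32 edge res med [-0.25 -0.25] std [0.17 0.46]
```

View pics/e_side_b.png

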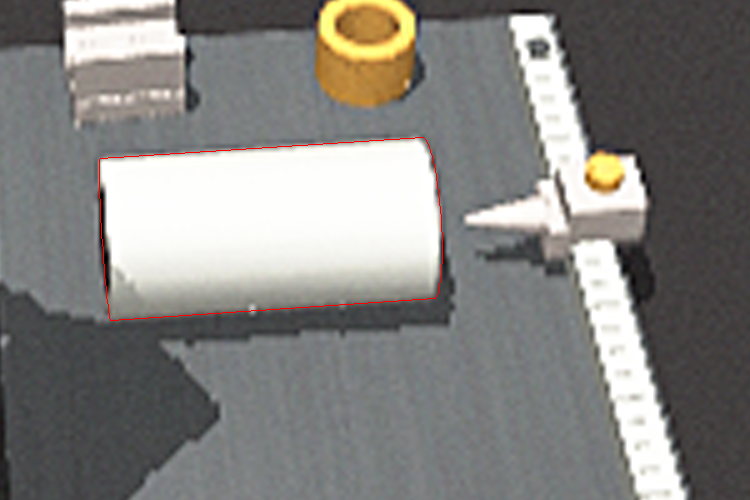

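View pics/e_scene_b.png

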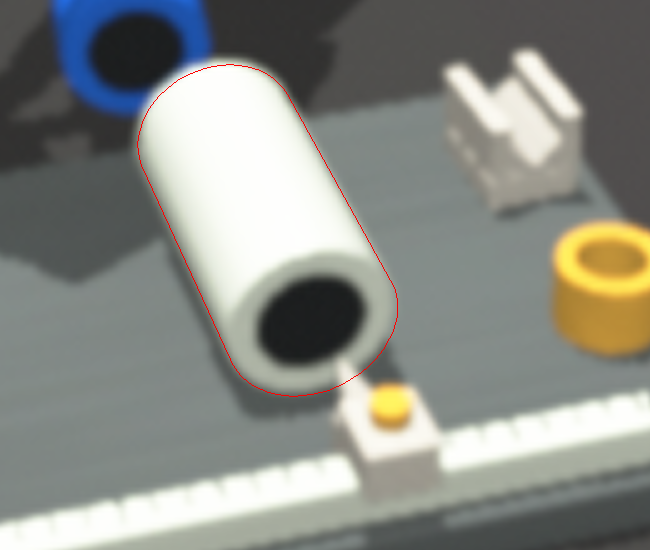

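The two views agree: the gap from axis to tip is 5.7 mm in the side view and 5.9 mm in the scene view, with yaw within 0.5°. One short stroke of 11.5 mm of fingertip, then I recheck with the wrist camera from above as well.

```bash
python3 - <<'E'
from r import *
from edge import efit,overlay
ys=.0355
bot.goto(P(PLT,AX,ys-.004,.11),rotv())
y=ys-.004
z,b=press(y,z0=.0815)
z=stroke(y,.0115,z,b,n=2,v=.03,adj=.00008); bot.hold(.2); lift(.08)
print(bot.current_clock())
w=bot.read_camera("wrist"); cv2.imwrite("pics/w4.png",w["pixels"])
bot.goto(P(PLT,-.23,-.10,.25),rotv())
print(bot.current_clock())
tip={"side":.0397,"scene":.0428}
for n in("scene","side"):
    c=bot.read_camera(n); cv2.imwrite(f"pics/{n}4raw.png",c["pixels"]); q=efit(n,c,.041); print("need",tip[n]-toP(PLT,q)[1]); overlay(n,c,q,"c",(300,210,150,100,5) if n=="side" else (270,220,130,110,5))
    a=cv2.imread(f"pics/{n}0.png"); print(cv2.absdiff(a,c["pixels"])[(slice(285,320),slice(335,365)) if n=="scene" else (slice(235,270),slice(400,435))].max(2).mean())
E
```

```text
contact z 0.0797 actual 0.0803 f 6.58
stroke f [4.9, 5.1] lat [-1.6  0.3]
29.1333
30.2333
scene y 0.0428 relyaw 0.07 edge res med [-0.5 -0.5] std [0.17 0.17]
need 5.19224016577724e-06
15.402857142857142
side y 0.0395 relyaw 0.22 edge res med [ 0.   -0.25] std [0.15 0.17]
need 0.00016855801891821343
3.6653061224489796
```

View pics/e_side_c.png

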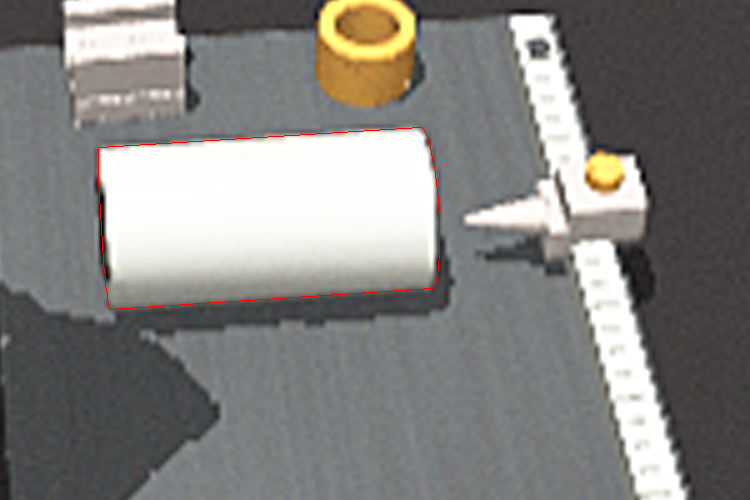

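View pics/e_scene_c.png

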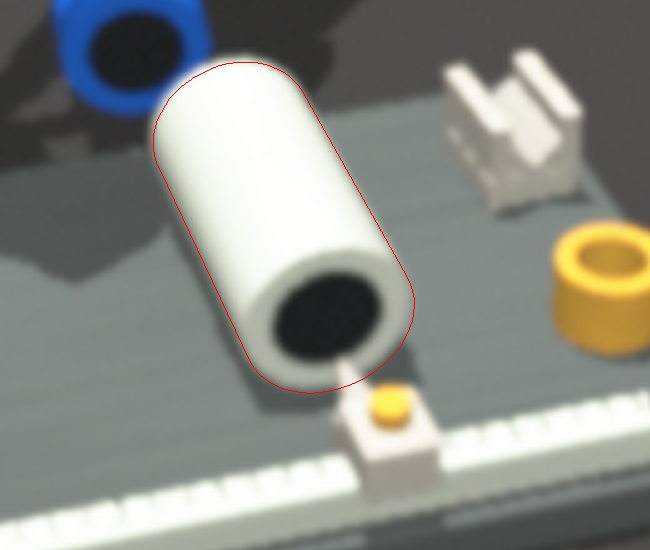

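View pics/w4.png

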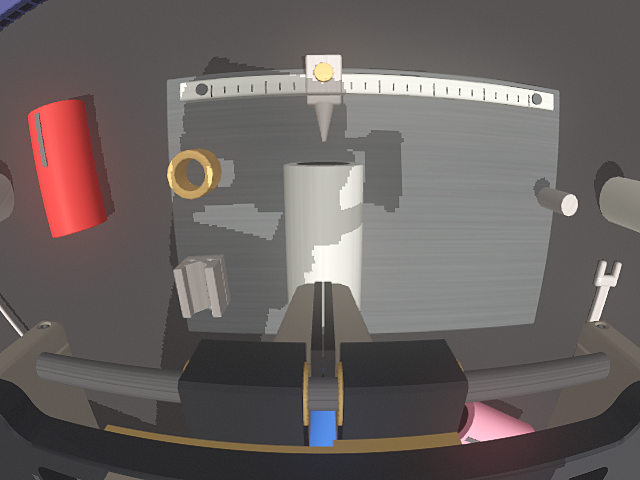

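The wrist view shows the tip at column 323 and the sleeve's end from 284 to 364, so its centre is at 324. All three views agree that the axis is level with the tip, and the pointer and bystanders haven't moved. The arm is clear, so I'm handing in.

```bash
python3 - <<'E'
from workcell import bot
bot.job_done(); print(bot.current_clock())
E
```

```text
the job is handed in; nothing more can be done
the job is handed in; nothing more can be done
```

I rolled the sleeve about 111 mm along the plate to the pointer with five strokes across its top, jaws shut, then moved the arm clear and handed in at about 30 s. I meant to press at about 5 N. The readings peaked at about 11.6 N mid-stroke, with no sign of slipping.

**Position:** in the last checks the axis is level with the pointer tip within about 0.2 mm in the scene and side views. The wrist view agrees, with the tip at column 323 and the sleeve's centre at column 324.

**Squareness:** the sleeve is square across the plate within about 0.2°.

**Other things:** the pointer, V-block and bushing sit where they did, judged by eye from the pictures. The pixel comparison at the pointer showed almost no change in the side view. In the scene view it was larger (15 grey levels), which I put down to the sleeve now overlapping that patch.

**Disagreements:** the two fixed cameras place everything about 3 mm apart along the plate. I therefore compared the sleeve and the tip within each view. My first outline fits were off because of shadow and the pointer merging into the sleeve's outline, so I replaced them with edge fits.

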